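# Start the dust suction of a polishing unit

### The job

Get the polishing unit's suction going: gently push its open dust drawer fully home without slamming it, then press the green button lightly all the way down and let it come up again. Pick nothing up, do not press green before the drawer is shut, do not pull the drawer further out, do not touch the red, yellow and blue buttons, and leave everything else on the bench and the unit where it is.

Things in the scene. Friction and masses are not known exactly. Their poses are not given: they have to be found in the camera images.
- unit: fixed white polishing unit: plinth 340 (x) x 620 (y) x 65 mm high, origin at the centre of its underside, front to -x. On it: a motor 180 mm tall (x -5 to 145, y 25 to 265 mm from the origin), a black splash tray 18 mm high (x -40 to 150, y -280 to -40), and in front of the tray the four buttons in a row along y (x -110; y -250, -180, -110, -40), colours in any order.
- drawer (a joint): opening of the dust drawer in m: 0 is fully home, it grows as the drawer comes out (towards the unit's -x), at most 0.12. It slides with about 2 N of friction and stays where it is left; a hard stop at 0. Its white front is 240 mm wide, from 8 to 58 mm above the bench, 12 mm thick; it starts 30 to 60 mm open.
- pull (a point): middle of the front (-x) face of the drawer's aluminium pull bar, 38 mm above the bench; the bar is 140 mm long along y, 16 mm high (30 to 46 mm above the bench), 12 mm deep, with a gap of 12 mm to the drawer front. Axes as the unit's; push it along the unit's +x. It moves with the drawer.
- green (a joint): travel of the green button in m: 0 is up, grows as it is pressed straight down, stop at 0.006. Spring: 1.5 N to start moving, 5 N fully down; it springs back when let go.
- green_top (a point): centre of the top face of the green button: 30 mm diameter, 22 mm above the plinth's top when up, in a black housing 46 mm in diameter and 12 mm high. It goes down with the button.
- green_base: black housing of the green button with the button in it; origin at the centre of its underside on top of the unit.
- red_base: red round push button on the console strip, bystander: not to be touched. Same size as the green one; this origin is the centre of the underside of its black housing, on top of the unit; the button's top face is 22 mm above it.
- yellow_base: yellow round push button on the console strip, bystander: not to be touched. Same size as the green one; this origin is the centre of the underside of its black housing, on top of the unit; the button's top face is 22 mm above it.
- blue_base: blue round push button on the console strip, bystander: not to be touched. Same size as the green one; this origin is the centre of the underside of its black housing, on top of the unit; the button's top face is 22 mm above it.
- model_center (a point): white plaster dental model, 58 x 62 x 30 mm, lying in the black splash tray; its centre. Loose, leave alone.
- bar_center (a point): orange bar of polishing compound, upright cylinder 32 mm in diameter, 45 mm high, in the black splash tray; its centre. Loose, leave alone.
- jar_center (a point): jar of polishing paste with a blue cap, 56 mm in diameter, 60 mm high, on the bench in front of the unit; its centre. Loose, leave alone.
- mop_center (a point): blue polishing mop (disc 68 mm in diameter, 18 mm high, with a wooden hub up to 24 mm) lying on the bench in front of the unit; its centre. Loose, leave alone.
- brush_grip (a point): bench brush lying at the left (+y) of the bench; middle of its handle. Loose, leave alone.

How it is judged (in metres and radians):
On the way, in this order (a step that is already met when the one before it is completed fails the run):
1. the dust drawer is pushed fully home (within 4 mm) (value of joint drawer below 0.004 m), for 0.2 s.
2. the green button is pressed down (at least 4.5 of its 6 mm) (value of joint green above 0.0045 m), for 0.04 s.
At the end, for the whole second after the job is handed in: The drawer is home within 4 mm and still, the green button has been pressed and is up again within 1 mm, and every loose thing is within 10 mm of where it stood (value of joint drawer below 0.004 m and value of joint green below 0.001 m and velocity of joint drawer between -0.01 and 0.01 m/s and distance of each of model_center, bar_center, jar_center, mop_center, brush_grip from where it was at the start of the episode below 0.01 m); the robot touches nothing.
It fails at once if green button pressed (over 2 mm) while the drawer is more than 6 mm open (value of joint green above 0.002 m and value of joint drawer above 0.006 m).
It fails at once if the red, yellow or blue button or its housing is touched (over 0.3 N) (contact force between any of red_base, yellow_base, blue_base and anything else above 0.3 N).
It fails at once if the green button is hit hard (over 30 N) (contact force between green_base and anything else above 30 N).
It fails at once if the drawer is slammed (faster than 0.5 m/s) or pulled further out (past 80 mm) (velocity of joint drawer below -0.5 m/s or value of joint drawer above 0.08 m).
It fails at once if a loose bystander is shifted, lifted or knocked (over 10 mm) (distance of any of model_center, bar_center, jar_center, mop_center, brush_grip from where it was at the start of the episode above 0.01 m).
It also fails if it takes over 40 s, if anything falls off the work surface, if the arm or the gripper's body presses on something with over 40 N, if the wrist force passes 120 N, or if a joint passes its speed limit or range.

### The arm

A 6-joint arm with a two-finger parallel gripper is mounted at the origin on the work surface. World frame = base frame: x ahead of the robot, y to its left, z up, the work surface at z = 0. Lengths are in mm, angles in rad, forces in N, time in s.
With the tool pointing down it reaches from about 275 to 1000 mm from the base axis. Payload 8.4 kg.
Tool frame: the origin (TCP) lies at the centre of the arm's flange, where the gripper is bolted on; the fingertips stand 173 mm ahead of it and the grasp point (between the pads) lies 155 mm ahead of it; z points along the fingers, y is the direction in which the jaws open and shut (so a half turn about z gives the same grasp; the last joint's range is limited). The gripper opens to 85 mm and grips with 20 to 120 N. Pads are 22 mm wide; open, the fingers measure 114 mm over their backs; the gripper's body (76 mm by 85 mm) begins 54 mm behind the grasp point. The pads swing forward as they close: fully open they stand 13 mm farther back than shut.
Start: joints at [1.295, 0.353, 1.633, -0, 1.155, -0.002], TCP at [168.994, 601.723, 404.681] pointing down, gripper open.
Joint ranges: [-2.63, 2.63], [-0.92, 2.1], [0.06, 2.66], [-1.3, 4.44], [0, 2.69], [-3.02, 3.02]. Speed limits (rad/s): [2.22, 2.22, 2.79, 3.14, 3.14, 3.14].

### API

Orientations are given as [roll, pitch, yaw] about the fixed x, y, z axes, in that order (R = Rz(yaw) Ry(pitch) Rx(roll)).
In Python, from rig import sense, grab_frame, camera_model, sign_off gives the robot as it stands. The module is installed in compiled form; this text tells all that it offers.
- The arm moves only by the tool step_arm, never from a script. Its argument "commands" is a list of rows, each a list of 3 entries, a list of its own where there are three numbers: the shift along the tool's x, y, z in mm, then the turn about the tool's z in rad, then the opening, from 0 (shut) to 1 (fully open). A call has 1 to 20 rows; each row shifts and turns the pose as measured when the row begins, along the tool's axes as they then stand; what a row does not reach is not made up. A row lasts 1/8 s, in which the tool goes at most 62.5 mm and 10.7 degrees, less where a joint would pass 70% of its speed; a pose out of reach is approached as far as the arm can. A call with a gripper value outside its range is refused whole. The fingers move at their own pace and stop on an object; "force" is the grip in N (left out, the last holds). Time passes only in rows, so rows that do not move let the fingers close. It gives the time, the measured TCP pose, the force and the opening at its end, in the units of the state.
- sense(): the state, without advancing time (a new reading comes with each control period).
- grab_frame(name): name is "scene" or "top" or "wrist"; returns the picture (420x560x3 uint8, blue, green, red); there is no depth.
- camera_model(name): a dict with "fx", "fy", "cx", "cy" (pixels), "R" (3x3) and "t" (3): a world point X has camera coordinates R X + t. Camera axes: x right, y down, z forward; pixel columns grow to the right and rows downward; lengths in mm; the calibration is good to about 2 mm. The wrist camera is an equidistant fisheye: a pixel r from the principal point sees the ray r / f radians off the axis. A picture is of the moment at which its call begins: read the wrist's pose just before it. camera_model takes no time and is no camera call; for the wrist camera it gives the pose at the moment of the call.
- sign_off(): hands the job in, once; it reports no verdict.
The state is a dict: "clock": time; "qpos": joint angles; "qvel": joint speeds; "joint_efforts": joint torques, N m; "eef_pos": TCP position; "tcp_rot": TCP orientation; "contact_force": force on the tool from outside, world axes, zero at the start; "wrist_torque": the same for the moment, N m; "opening": opening from 0.0 (shut) to 1.0 (fully open).
Only numpy, scipy, OpenCV 4.12 (cv2) and the standard library are available. Lean on these libraries where they do the work, as an engineer would, in place of code of your own. Each camera call takes 0.05 s, during which the arm holds its last target. There are 200 camera calls.

## Working session

There is one attempt and no reset: what is moved stays moved. The work goes in short steps, Python scripts to look and compute and a tool call to move; the robot and the scene stay as the last step left them, time stands still between calls to the robot, and variables do not carry over. Pictures are saved under pics/ and viewed, about 8 in all and at most 12, crops included, and the job is handed in when it is done.

Besides the shell and the picture viewer there is one more tool, called after ">>>" by a JSON object that holds its "api" and its "payload", one argument or row to a line. step_arm: Moves the arm, as the interface text tells. Its arguments: {"type":"object","properties":{"commands":{"type":"array","items":{"type":"array"}},"force":{"type":"number"}},"required":["commands"]}

```bash
mkdir -p pics; python3 - <<'E'
from rig import *
import cv2
s=sense();print(s)
for n in("scene","top"):
    cv2.imwrite(f"pics/{n}0.png",grab_frame(n));print(n,camera_model(n))
E
```

```text
{'clock': 0.0, 'qpos': array([ 1.29457472e+00,  3.53623416e-01,  1.63412199e+00,  8.22511689e-05,
        1.15521266e+00, -2.44295008e-03]), 'qvel': array([ 0.00151609,  0.00175946,  0.00021526,  0.00041254, -0.00146725,
        0.00022408]), 'joint_efforts': array([ 1.75484147e-03, -6.05262995e+01, -3.42069590e+01,  1.82423187e-04,
        9.42392478e-03, -1.50120309e-05]), 'eef_pos': array([168.9315607 , 601.49274939, 403.98216594]), 'tcp_rot': array([-3.14022743e+00, -7.85400153e-05,  2.86778068e+00]), 'contact_force': array([ 0.29248598,  0.48316676, -0.77377598]), 'wrist_torque': array([ 0.05633952, -0.02211835, -0.00592207]), 'opening': 0.9967069861104749}
scene {'fx': 400.26526552701836, 'fy': 400.26526552701836, 'cx': 276.0464656129713, 'cy': 210.0566622236441, 'R': array([[ 0.81439762,  0.58009572,  0.01566777],
       [ 0.42317575, -0.57518956, -0.70005661],
       [-0.3970879 ,  0.57675465, -0.71391545]]), 't': array([-548.17969994, -111.436389  , 1215.78869038])}
top {'fx': 480.3126323936539, 'fy': 480.3126323936539, 'cx': 273.13477793758926, 'cy': 208.1979524467955, 'R': array([[-0.01867945, -0.99959698, -0.02137637],
       [-0.99409239,  0.02085441, -0.10651481],
       [ 0.10691768,  0.01926045, -0.99408131]]), 't': array([ 179.00418995,  571.30416324, 1295.18625506])}
```

View pics/top0.png

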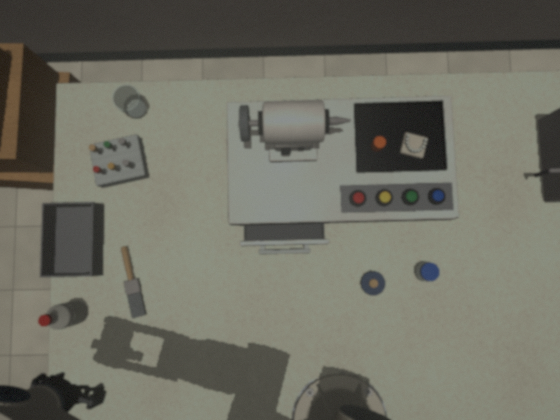

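View pics/scene0.png

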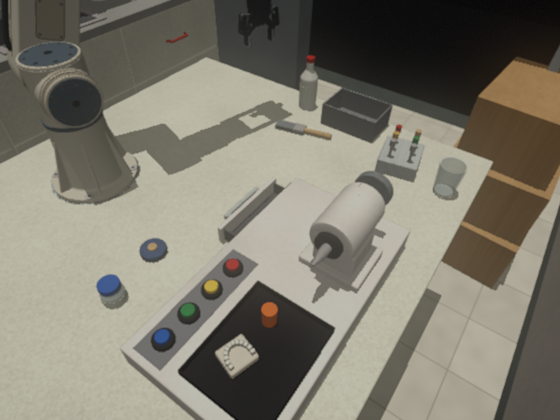

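The top view shows the buttons in order red (358,198), yellow (385,197), green (411,196) and blue (437,196), with the open drawer's pull bar at about (285,250). The jar (429,271) and mop (373,283) stand in front. The scene view agrees, with green at (188,312).

```bash
cat > h.py <<'E'
import numpy as np,cv2
from rig import *
def ray(c,u,v,z):
    R,t=np.array(c["R"]),np.array(c["t"]);o=-R.T@t
    d=R.T@np.array([(u-c["cx"])/c["fx"],(v-c["cy"])/c["fy"],1]);return o+d*(z-o[2])/d[2]
def blob(im,u,v,dh=12,r=14):
    h=cv2.cvtColor(im,cv2.COLOR_BGR2HSV).astype(int);h0=h[v,u]
    m=(abs((h[...,0]-h0[0]+90)%180-90)<dh)&(h[...,1]>0.6*h0[1])&(h[...,2]>50)
    k=np.zeros(m.shape,np.uint8);cv2.circle(k,(u,v),r,1,-1)
    ys,xs=np.nonzero(m&(k>0));return xs.mean(),ys.mean(),len(xs)
E
python3 - <<'E'
from h import *
P={"top":dict(red=(358,198),yellow=(385,197),green=(411,196),blue=(437,196)),"scene":dict(red=(233,266),yellow=(211,287),green=(188,312),blue=(162,338))}
for n in P:
    im=cv2.imread(f"pics/{n}0.png");c=camera_model(n)
    for k,p in P[n].items():
        b=blob(im,*p);print(n,k,np.round(b,1),np.round(ray(c,b[0],b[1],85),1))
c=camera_model("top")
for k,p,z in [("jar",(429,271),60),("mop",(373,283),24),("plFL",(229,222),65),("plFR",(456,217),65),("pull",(285,250),46)]: print(k,np.round(ray(c,*p,z),1))
im=cv2.imread("pics/top0.png")[205:275,215:345]
a=cv2.resize(im,None,fx=6,fy=6,interpolation=cv2.INTER_CUBIC)
cv2.imwrite("pics/c1.png",cv2.convertScaleAbs(a,alpha=1.5))
E
```

```text
top red [358.1 197.4 108. ] [593.2 -59.1  85. ]
top yellow [384.6 196.5 124. ] [ 594.  -129.1   85. ]
top green [411.2 195.8 103. ] [ 594.3 -199.2   85. ]
top blue [437.6 195.2 110. ] [ 594.6 -268.7   85. ]
scene red [232.1 264.4 135. ] [598.7 -64.6  85. ]
scene yellow [210.9 286.3 176. ] [ 599.5 -134.3   85. ]
scene green [187.3 309.9 171. ] [ 598.9 -203.6   85. ]
scene blue [161.5 336.4 206. ] [ 599.2 -273.2   85. ]
jar [ 395.7 -242.9   60. ]
mop [ 365.  -100.4   24. ]
plFL [536.4 286.6  65. ]
plFR [ 537.4 -320.6   65. ]
pull [458.7 137.4  46. ]
```

View pics/c1.png

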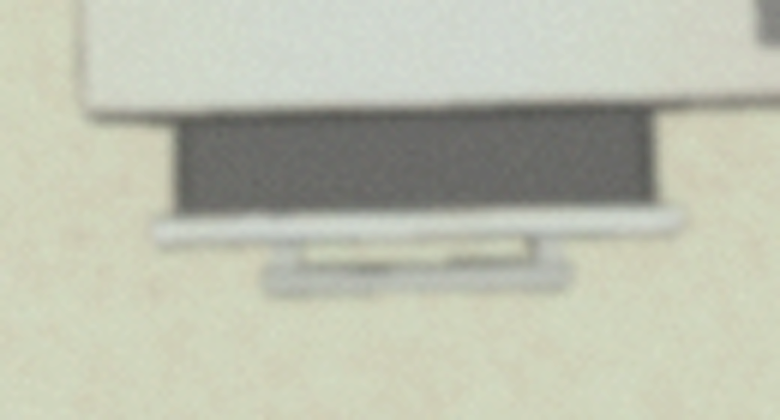

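Zoomed, the pull bar's front edge is at about crop (418,293), i.e. full-frame (284.6,253.8), so x≈449, y≈138. The drawer is about 45 mm open. Next I square the tool up, shut the jaws and move in front of the pull, staying high.

>>> {"api": "step_arm", "payload": {
  "commands": [
    [[0,0,0],-0.137,0],
    [[0,0,0],-0.137,0],
    [[-23,-46,0],0,0],
    [[-23,-46,0],0,0],
    [[-23,-46,0],0,0],
    [[-23,-46,0],0,0],
    [[-23,-46,0],0,0],
    [[-23,-46,0],0,0],
    [[-23,-46,0],0,0],
    [[-23,-46,0],0,0],
    [[-23,-46,0],0,0],
    [[-23,-46,0],0,0]
  ]
}}

```text
clock: 1.6
eef_pos: [407.8, 131.9, 402.3]
tcp_rot: [-3.137, -0.001, -3.125]
contact_force: [0.2, 0.2, -0.4]
opening: -0.001
```

>>> {"api": "step_arm", "payload": {
  "commands": [
    [[0,1,40],0,0],
    [[0,1,40],0,0],
    [[0,1,40],0,0],
    [[0,1,40],0,0],
    [[0,1,25],0,0],
    [[0,0,15],0,0],
    [[0,0,0],0,0]
  ]
}}

```text
clock: 2.48
eef_pos: [409.7, 131.8, 196.7]
tcp_rot: [-3.137, 0.001, -3.133]
contact_force: [0.6, 0.6, -1.0]
opening: -0.0
```

```bash
python3 - <<'E'
from h import *
print(sense()["contact_force"])
w=grab_frame("wrist");s=grab_frame("scene")[130:300,150:350]
s=cv2.resize(s,(494,420),interpolation=cv2.INTER_CUBIC)
cv2.imwrite("pics/a2.png",cv2.resize(np.hstack([cv2.resize(w,(374,280)),cv2.resize(s,(329,280))]),None,fx=1.13,fy=1.13))
E
```

```text
[ 0.56763828  0.56032266 -1.01959086]
```

View pics/a2.png

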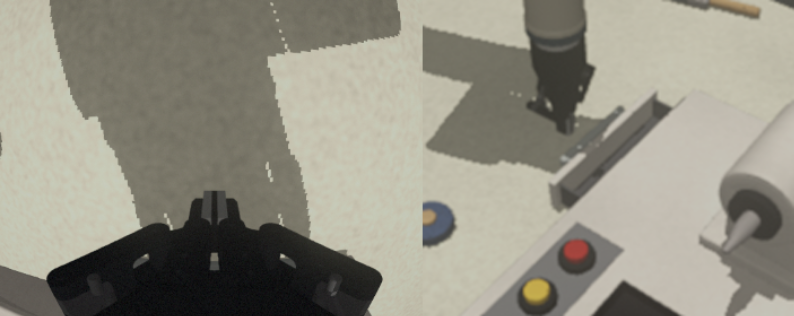

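The fingers stand low and free in front of the middle of the pull bar (scene crop at about (565,135)). The next move pushes gently.

>>> {"api": "step_arm", "payload": {
  "commands": [
    [[-6,1,0],0,0],
    [[-6,1,0],0,0],
    [[-6,1,0],0,0],
    [[-6,1,0],0,0],
    [[-6,1,0],0,0],
    [[-6,0,0],0,0],
    [[-6,0,0],0,0],
    [[-6,0,0],0,0],
    [[-6,0,0],0,0],
    [[-6,0,0],0,0]
  ]
}}

```text
clock: 3.82
eef_pos: [474.3, 138.0, 200.1]
tcp_rot: [-3.139, 0.004, -3.134]
contact_force: [-2.0, 0.8, 0.7]
opening: -0.0
```

>>> {"api": "step_arm", "payload": {
  "commands": [
    [[-3,0,1],0,0],
    [[-3,0,1],0,0],
    [[-3,0,0.5],0,0]
  ]
}}

```text
clock: 4.2
eef_pos: [484.1, 138.0, 197.4]
tcp_rot: [-3.138, 0.004, -3.134]
contact_force: [-1.5, 0.5, 1.7]
opening: -0.0
```

>>> {"api": "step_arm", "payload": {
  "commands": [
    [[-3,0,0],0,0],
    [[-3,0,0],0,0]
  ]
}}

```text
clock: 4.45
eef_pos: [486.7, 137.7, 196.6]
tcp_rot: [-3.137, -0.006, -3.135]
contact_force: [-14.0, 2.6, 11.0]
opening: -0.001
```

>>> {"api": "step_arm", "payload": {
  "commands": [
    [[-2,0,0],0,0],
    [[-2,0,0],0,0]
  ]
}}

```text
clock: 4.7
eef_pos: [488.0, 137.6, 195.9]
tcp_rot: [-3.136, -0.015, -3.135]
contact_force: [-8.5, 1.6, 6.3]
opening: 0.002
```

The force has risen to 14 N, so this is the stop. I'll back off and check.

>>> {"api": "step_arm", "payload": {
  "commands": [
    [[4,0,0],0,0],
    [[10,0,0],0,0],
    [[20,0,0],0,0],
    [[20,0,-20],0,0],
    [[0,0,-50],0,0],
    [[0,0,-50],0,0],
    [[30,0,-50],0,0],
    [[50,0,0],0,0],
    [[50,0,0],0,0],
    [[0,0,0],0,0]
  ]
}}

```text
clock: 5.95
eef_pos: [299.1, 136.8, 373.3]
tcp_rot: [-3.139, -0.005, -3.135]
contact_force: [1.0, -0.2, 0.3]
opening: 0.001
```

```bash
python3 - <<'E'
from h import *
im=grab_frame("top");cv2.imwrite("pics/top3.png",im)
s=grab_frame("scene")[150:300,180:330]
a=cv2.resize(im[190:265,215:345],(520,300),interpolation=cv2.INTER_CUBIC)
cv2.imwrite("pics/c3.png",np.hstack([a,cv2.resize(s,(280,300),interpolation=cv2.INTER_CUBIC)]))
E
```

```text
(no output)
```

View pics/c3.png

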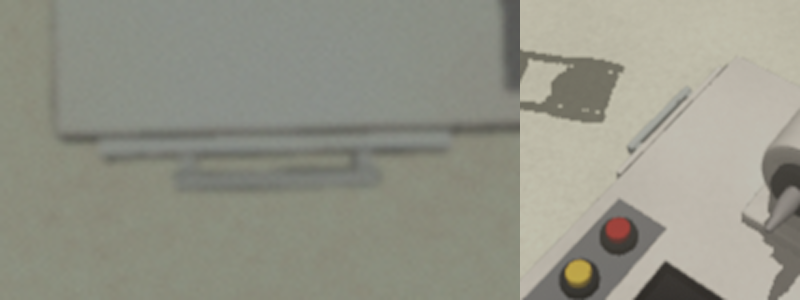

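In the crop the drawer front lies against the plinth (crop row ~145) and the dark interior is gone, so the drawer is home. Next I go over green at about (595,-200), still high.

>>> {"api": "step_arm", "payload": {
  "commands": [
    [[-29,-33,0],0,0],
    [[-29,-33,0],0,0],
    [[-29,-33,0],0,0],
    [[-29,-33,0],0,0],
    [[-29,-33,0],0,0],
    [[-29,-33,0],0,0],
    [[-29,-33,0],0,0],
    [[-29,-33,0],0,0],
    [[-29,-33,0],0,0],
    [[-29,-33,0],0,0],
    [[0,0,0],0,0]
  ]
}}

```text
clock: 7.42
eef_pos: [615.0, -208.6, 369.3]
tcp_rot: [-3.139, 0.005, -3.138]
contact_force: [-1.3, -0.1, 0.3]
opening: 0.002
```

>>> {"api": "step_arm", "payload": {
  "commands": [
    [[10,4,25],0,0],
    [[9,4,25],0,0],
    [[0,0,20],0,0],
    [[0,0,0],0,0]
  ]
}}

```text
clock: 7.92
eef_pos: [596.0, -201.4, 294.5]
tcp_rot: [-3.14, 0.002, -3.14]
contact_force: [-0.6, 0.4, -0.4]
opening: 0.002
```

```bash
python3 - <<'E'
from h import *
s=sense();print(s["eef_pos"],s["tcp_rot"])
w=grab_frame("wrist");sc=grab_frame("scene")[230:370,110:290]
cv2.imwrite("pics/c4.png",np.hstack([cv2.resize(w,(400,300)),cv2.resize(sc,(386,300),interpolation=cv2.INTER_CUBIC)]))
E
```

```text
[ 596.02287915 -201.36914257  294.47039279] [-3.13999425e+00  2.42052470e-03 -3.14019707e+00]
```

View pics/c4.png

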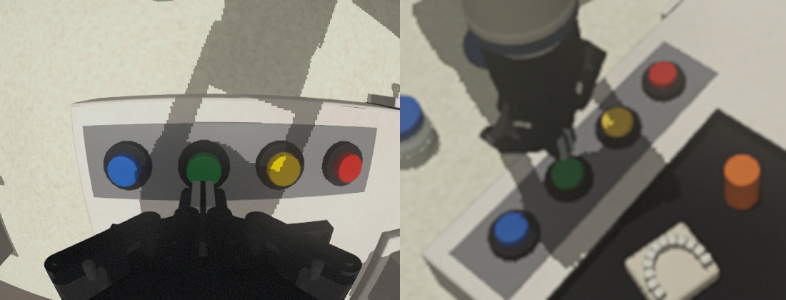

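The wrist view shows the closed fingers lined up with green (204,168), and blue and yellow well clear. I'll descend carefully.

>>> {"api": "step_arm", "payload": {
  "commands": [
    [[0.5,1,8],0,0],
    [[0.5,0,8],0,0],
    [[0,0,5],0,0],
    [[0,0,3],0,0],
    [[0,0,2],0,0]
  ]
}}

```text
clock: 8.65
eef_pos: [596.9, -200.8, 270.9]
tcp_rot: [-3.138, 0.009, -3.14]
contact_force: [0.3, 0.4, 0.7]
opening: 0.001
```

>>> {"api": "step_arm", "payload": {
  "commands": [
    [[0.5,0,3],0,0],
    [[0.5,0,3],0,0],
    [[0,0,2],0,0],
    [[0,0,2],0,0]
  ]
}}

```text
clock: 9.15
eef_pos: [596.0, -201.0, 260.5]
tcp_rot: [-3.138, 0.009, -3.14]
contact_force: [-0.2, -0.4, 1.0]
opening: -0.002
```

>>> {"api": "step_arm", "payload": {
  "commands": [
    [[0,0,2],0,0],
    [[0,0,2],0,0]
  ]
}}

```text
clock: 9.4
eef_pos: [596.1, -201.0, 256.6]
tcp_rot: [-3.138, 0.009, -3.14]
contact_force: [-1.7, 0.5, 3.5]
opening: -0.0
```

>>> {"api": "step_arm", "payload": {
  "commands": [
    [[0,0,1.5],0,0]
  ]
}}

```text
clock: 9.52
eef_pos: [596.1, -201.0, 255.2]
tcp_rot: [-3.138, 0.009, -3.14]
contact_force: [-1.4, 1.0, 4.5]
opening: 0.004
```

>>> {"api": "step_arm", "payload": {
  "commands": [
    [[0,0,1.5],0,0]
  ]
}}

```text
clock: 9.65
eef_pos: [596.1, -201.0, 254.2]
tcp_rot: [-3.138, 0.009, -3.14]
contact_force: [-5.6, 2.4, 19.8]
opening: 0.0
```

>>> {"api": "step_arm", "payload": {
  "commands": [
    [[0,0,1],0,0]
  ]
}}

```text
clock: 9.78
eef_pos: [596.1, -201.0, 254.3]
tcp_rot: [-3.138, 0.009, -3.14]
contact_force: [-6.0, 1.8, 16.3]
opening: -0.006
```

The button is at its stop: 16–20 N, TCP z 254.2 as predicted. I'll lift off and back away.

>>> {"api": "step_arm", "payload": {
  "commands": [
    [[0,0,-2],0,0],
    [[0,0,-5],0,0],
    [[0,0,-15],0,0],
    [[0,0,-40],0,0],
    [[0,0,-50],0,0],
    [[40,20,-10],0,0],
    [[50,20,0],0,0],
    [[50,20,0],0,0],
    [[50,20,0],0,0],
    [[0,0,0],0,0],
    [[0,0,0],0,0]
  ]
}}

```text
clock: 11.15
eef_pos: [400.5, -119.0, 383.5]
tcp_rot: [-3.135, 0.019, -3.14]
contact_force: [0.3, -1.0, 0.7]
opening: 0.004
```

```bash
python3 - <<'E'
from h import *
s=sense();print(s["eef_pos"],s["contact_force"],np.abs(s["qvel"]).max())
cv2.imwrite("pics/s5.png",grab_frame("scene"))
E
```

```text
[ 400.5279464  -118.97513414  383.45044581] [ 0.31890254 -1.00054725  0.74038431] 0.025495249249494128
```

View pics/s5.png

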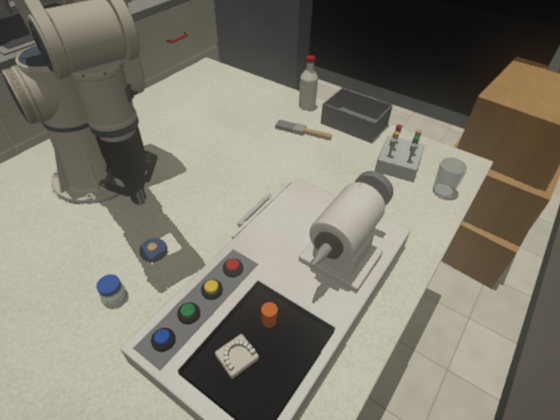

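The drawer is shut, with the pull at (255,210). Green (188,312) is up like its neighbours, the loose things are where they were, and the arm is clear.

```bash
python3 -c "
from rig import *
print(sign_off())"
```

```text
the job is handed in; nothing more can be done
None
```

The dust drawer is shut and the green button has been pressed and released; I handed the job in at about 11 s of the 40 s allowed. `sign_off` gives no verdict, so what follows is from my own readings and pictures.

- **Drawer:** I pushed the pull bar with the jaws closed at roughly 25–50 mm/s until it met the stop, where the force rose to 14 N. The top and scene pictures showed the front against the plinth with no gap.
- **Green button:** I pressed it straight down until it met its stop. The peak was about 20 N vertically (about 21 N in all) against the 30 N limit, so firmer than the 5 N its spring needs. The tool height at that point matched a fully pressed button.
- **Final picture:** Green looked up like its neighbours. The model, bar, jar, mop and brush showed no visible shift by eye. The arm was clear, with about 1 N of force noise.

Two things I did not measure: the joint values of drawer and button cannot be read directly, and I judged "up again" and "not moved" from the picture. The two cameras also put green about 5 mm apart in x and y. I used roughly the top camera's value, and the wrist view confirmed the fingers were lined up before pressing.

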